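# Set the bottle chiller for red wine

### The arm

A 7-joint arm with a two-finger parallel gripper is mounted at the origin on a cart in front of the work surface, level with it; the furniture and walls round the work are solid. World frame = base frame: x ahead of the robot, y to its left, z up, the work surface at z = 0. Lengths are in mm, angles in rad, forces in N, time in s.
With the tool pointing down it reaches from about 400 to 850 mm from the base axis. Payload 10.4 kg.
Tool frame: the origin (TCP) lies midway between the tips of the shut fingers; the grasp point (between the pads) lies robot.grip_depth behind it (robot.grip_depth is the distance from the TCP to the grasp point, in mm); z points along the fingers, y is the line along which they close (so a half turn about z gives the same grasp; the last joint's range is limited). The gripper opens to 87 mm and grips with 3 to 60 N. Pads are 19 mm wide; open, the fingers measure 117 mm over their backs; the gripper's body (75 mm by 190 mm) begins 51 mm behind the grasp point.
Start: joints at [1.105, 0.332, -0.065, 1.46, 0.022, 1.35, -0.088], TCP at [267.82, -564.737, 187.776] pointing down, gripper open.
Joint ranges: [-2.6, 2.6], [-0.5, 2.12], [-1.47, 1.34], [0.16, 2.42], [-1.27, 4.41], [0.06, 2.06], [-2.6, 2.6]. Speed limits (rad/s): [2.22, 2.22, 2.79, 2.79, 3.14, 3.14, 3.14].

### API

Orientations are given as a 3x3 rotation matrix whose columns are the frame's x, y, z axes.
In Python, from station import robot gives the robot as it stands. The module is installed in compiled form; this text tells all that it offers.
- The arm moves only by the tool apply_moves, never from a script. Its argument "motion" is text: rows parted by semicolons, each of 7 numbers parted by spaces: the shift along the tool's x, y, z in mm, then the turn, a rotation vector about the tool's x, y, z in rad, then the closure, from -1 (fully open) to 1 (shut). A call has 1 to 5 rows; each row is the pose to reach, as a shift and turn from the pose commanded when the call began, along the tool's axes at that moment; what a row does not reach only later rows make up. A row lasts 1/8 s, in which the tool goes at most 62.5 mm and 10.7 degrees, less where a joint would pass 70% of its speed; a pose out of reach is approached as far as the arm can. A call with a gripper value outside its range is refused whole. The fingers move at their own pace and stop on an object; the grip force is fixed at half the most. Time passes only in rows, so rows that repeat a pose let the fingers close. It gives the time, the measured TCP pose, the force, the opening and the grip force at its end, in the units of the state.
- robot.read_state(): the state, without advancing time (a new reading comes with each control period).
- robot.grab_frame(name): name is "scene" or "top"; returns the picture (480x640x3 uint8, red, green, blue); there is no depth.
- robot.get_calibration(name): a dict with "intrinsics" (3x3 intrinsics, pixels), "R" (3x3) and "t" (3): a world point X has camera coordinates R X + t. Camera axes: x right, y down, z forward; pixel columns grow to the right and rows downward; lengths in mm; the calibration is good to about 2 mm. A picture is of the moment at which its call begins. get_calibration takes no time and is no camera call.
- robot.hand_in(): hands the job in; it is judged then, once.
The state is a dict: "clock": time; "qpos": joint angles; "dq": joint speeds; "effort": joint torques, N m; "ee_pos": TCP position; "eef_rot": TCP orientation; "wrist_force": force on the tool from outside, world axes, zero at the start; "wrist_torque": the same for the moment, N m; "grip_width": finger opening in mm; "grip_force": force on a finger pad.
Only numpy, scipy, OpenCV 4.12 (cv2) and the standard library are available. Lean on these libraries where they do the work, as an engineer would, in place of code of your own. Each camera call takes 0.05 s, during which the arm holds its last target. There are 200 camera calls.

### The job

A half bottle of red stands in the bottle chiller on the bar. Push the chiller's glass door fully shut and turn the selector lever clockwise, click by click, to the red mark; only when both are right, press the green start button fully down and let it spring back. Leave the bottle and the wine glasses standing where they are.

Things in the scene. Friction and masses are not known exactly. Their poses are not given: they have to be found in the camera images.
- chiller: Chiller for one half bottle, fixed to the bar: steel box with a black deck, 190 mm deep (x), 280 wide (y), deck 150 mm above the bar. Origin under its centre on the bar; front faces its -x, left is +y. In its left half an open-topped bay, 85 mm wide, closed in front by the glass door; on the right half of the deck the selector (far) and the start button (near).
- selector (a joint): Lever angle, rad, growing clockwise from above. Six click positions 30 deg apart: white stud 0 (off), blue 0.524, green 1.047, yellow 1.571, red 2.094, grey 2.618. At 0 the lever points 75 deg left of the chiller's +x (straight back), at red 45 deg right of it. A sprung plunger holds each; 4 to 8 N at the lever's end moves it on; past half-way it snaps into the next. Stops past white, grey.
- selector_axis (a point): On the selector's vertical axis at deck height; axes of the chiller. A black knob 34 mm across with a bright metal pointer lever: blade 10 mm thick, 5 to 25 mm above the deck, reaching 44 mm from the axis on its pointing side (black line on top), 16 mm on the other. Flat studs (12 mm across) lie 60 mm from the axis; the deck round the lever is flat and free.
- lever_tip (a point): Point inside the lever's blade, 40 mm from the selector's axis on its pointing side, 15 mm above the deck. Its x axis points along the lever, away from the axis.
- door (a joint): Angle of the glass door, rad: 0 shut, about 1.0 to 1.45 at the start, growing as it opens (hinged upright at its left edge, opening towards the chiller's front). Its hinge is slightly stiff: it stays where it is left; under 1 N at the bar moves it.
- door_hinge (a point): Point on the door's upright hinge axis, 97 mm above the bar; axes of the chiller. The door runs from here 104 mm to the right when shut, is 11 mm thick outward of this axis and its top edge is 146 mm above the bar.
- door_bar (a point): Middle of the door's upright round grab bar: 10 mm thick, from 58 to 136 mm above the bar top, 93 mm from the hinge axis along the door and 30 mm outward of it. The point turns with the door: its own -x points outward from the door's face.
- start (a joint): Travel of the green start button, m: 0 up, 0.006 fully down. A spring returns it; fully down takes 5 N.
- start_top (a point): Middle of the top of the round green start button, 28 mm across, in a black housing on the deck 84 mm in front of the selector's axis; it is pressed straight down.
- wine_mid (a point): Middle (half-way up) of the loose half bottle in the bay, 58 mm thick, 235 mm high; its neck, 31 mm thick, stands out of the bay to about 247 mm above the bar. Its z axis is the bottle's axis.
- glass_a_mid (a point): Middle of a loose wine glass standing upside down on the bar, 81 mm wide, 202 mm high; z is its axis.
- glass_b_mid (a point): Middle of another such loose wine glass.
Things that resemble listed ones, but are neither listed nor needed, are in the scene too. What is shaped like the part that bears wine_mid but blue or purple is not meant.

How it is judged (in metres and radians):
On the way, in this order (a step that is already met when the one before it is completed fails the run):
1. the door is shut and the selector stands at the red mark (value of joint door below 0.05 rad and value of joint selector between 1.96 and 2.23 rad), for 0.3 s.
2. the start button is pressed fully down (value of joint start above 0.0045 m), for 0.05 s.
At the end, for the whole second after the job is handed in: The door is shut (within 0.05 rad), the selector rests in the red position (within about 0.13 rad), the start button has been pressed and is up again, and the bottle and both wine glasses stand within 30 mm of where they were (all of step 1 and value of joint start below 0.0015 m and angle between wine_mid's own z axis and vertical below 0.1 rad and distance of each of wine_mid, glass_a_mid, glass_b_mid from where it was at the start of the episode below 0.03 m); the robot touches nothing.
It fails at once if the start button is pressed while the door is open or the selector is not at the red mark (value of joint start above 0.003 m and (value of joint door above 0.08 rad or value of joint selector below 1.9 rad or value of joint selector above 2.29 rad)).
It fails at once if the bottle in the bay or a wine glass is tipped or shoved (angle between wine_mid's own z axis and vertical above 0.2 rad or distance of any of glass_a_mid, glass_b_mid from where it was at the start of the episode above 0.04 m).
It also fails if it takes over 54 s, if anything falls off the work surface, if the arm or the gripper's body presses on something with over 40 N, if the wrist force passes 120 N, or if a joint passes its speed limit or range.

## Working session

There is one attempt and no reset: what is moved stays moved. The work goes in short steps, Python scripts to look and compute and a tool call to move; the robot and the scene stay as the last step left them, time stands still between calls to the robot, and variables do not carry over. Pictures are saved under pics/ and viewed, at most 10 in all, crops included, and the job is handed in when it is done.

Besides the shell and the picture viewer there is one more tool, called after "Request:" by a JSON object that holds its "method" and its "body". apply_moves: Moves the arm, as the interface text tells. Its arguments: {"type":"object","properties":{"motion":{"type":"string"}},"required":["motion"]}

```bash
mkdir -p pics; python3 - <<'E'
from station import robot
import cv2,numpy as np
for n in("scene","top"):
    cv2.imwrite(f"pics/{n}0.png",robot.grab_frame(n)[:,:,::-1])
    c=robot.get_calibration(n);print(n,np.round(c["intrinsics"],1).tolist(),np.round(c["R"],4).tolist(),np.round(c["t"],1).tolist())
s=robot.read_state();print(s["ee_pos"],np.round(s["eef_rot"],3),robot.grip_depth,s["clock"],s["grip_width"])
E
```

```text
scene [[509.4, 0.0, 309.2], [0.0, 509.4, 237.1], [0.0, 0.0, 1.0]] [[-0.8735, -0.4865, 0.0161], [-0.3495, 0.6039, -0.7163], [0.3388, -0.6314, -0.6976]] [624.9, 203.8, 862.5]
top [[445.7, 0.0, 322.9], [0.0, 445.7, 242.0], [0.0, 0.0, 1.0]] [[0.2795, -0.9601, 0.0083], [-0.8971, -0.2642, -0.3542], [0.3422, 0.0916, -0.9351]] [-20.4, 662.2, 772.4]
[ 267.61373369 -564.37055535  187.0126819 ] [[ 0.904  0.428 -0.001]
 [ 0.428 -0.904  0.001]
 [-0.    -0.001 -1.   ]] 18.700000000000003 0.1 87.14765062960505
```

View pics/scene0.png

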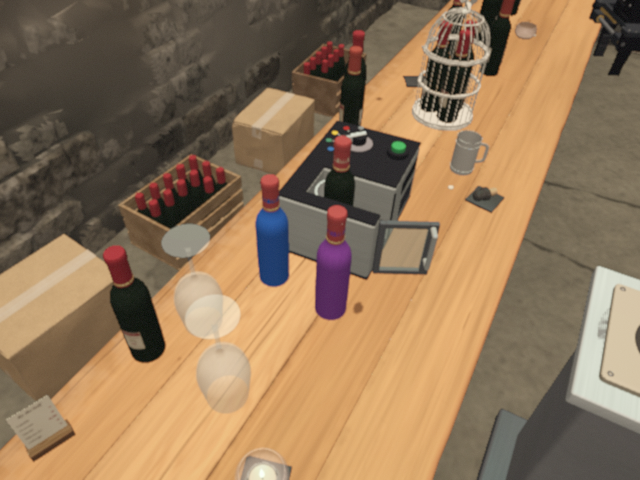

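View pics/top0.png

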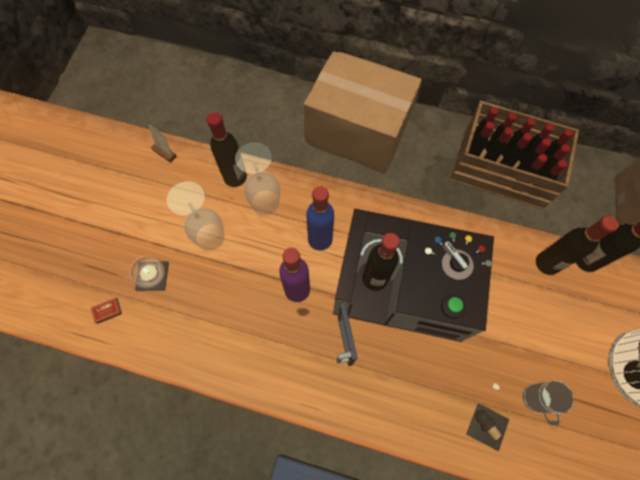

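The pictures show the chiller at top (340–495, 210–340), with the green button near (455,306), the selector near (458,264) and the door open towards the robot, its bar near (347,355). The lever points up-left, between the blue and green studs. I'll zoom in on both views.

```bash
python3 - <<'E'
import cv2
a=cv2.imread("pics/top0.png")[200:380,325:505];cv2.imwrite("pics/topc.png",cv2.resize(a,None,fx=3.3,fy=3.3,interpolation=cv2.INTER_CUBIC)[:600])
a=cv2.imread("pics/scene0.png")[115:280,270:450];cv2.imwrite("pics/scenec.png",cv2.resize(a,None,fx=3.6,fy=3.6,interpolation=cv2.INTER_CUBIC)[:600])
E
```

```text
(no output)
```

View pics/topc.png

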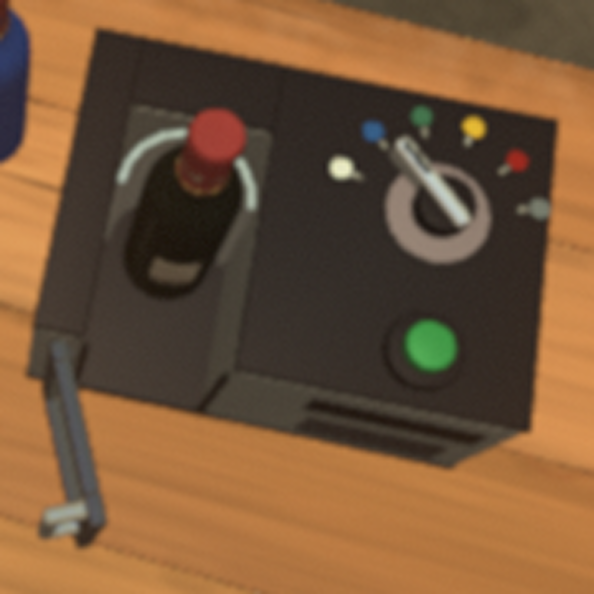

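View pics/scenec.png

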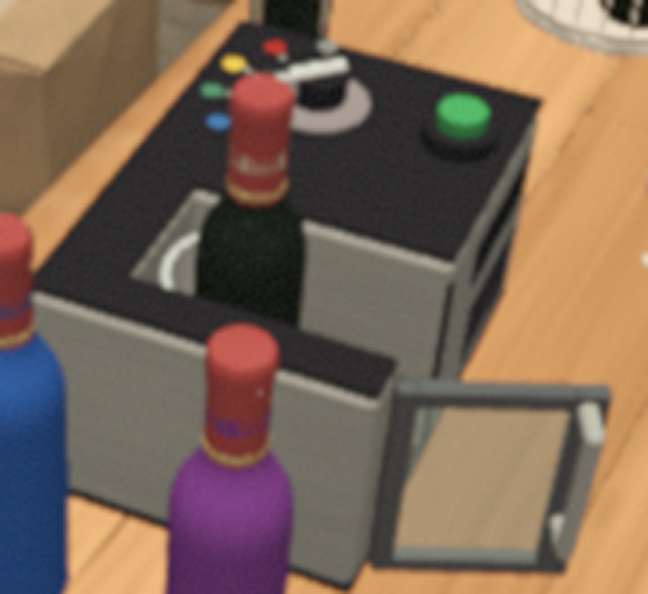

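The crops show the six studs, the lever and button, the deck corners, and the door with its bar at topc (65,515) and scenec (590,420) for the bar top. I'll fit the chiller pose to both views.

```bash
cat > h.py <<'E'
import numpy as np
from station import robot
from scipy.optimize import least_squares
C={n:robot.get_calibration(n) for n in("top","scene")}
def proj(n,X):
    c=C[n];p=np.asarray(X)@np.array(c["R"]).T+c["t"];q=p@np.array(c["intrinsics"]).T;return q[...,:2]/q[...,2:]
def ray(n,uv,z):
    c=C[n];R=np.array(c["R"]);d=R.T@np.linalg.solve(c["intrinsics"],[*uv,1]);o=-R.T@np.array(c["t"]);return o+d*(z-o[2])/d[2]
T=lambda p:np.array(p)/3.3+[325,200]-.35
S=lambda p:np.array(p)/3.6+[270,115]-.36
def world(P,l):
    c,s=np.cos(P[2]),np.sin(P[2]);l=np.asarray(l,float);return np.stack([P[0]+c*l[...,0]-s*l[...,1],P[1]+s*l[...,0]+c*l[...,1],l[...,2]],-1)
E
cat > fit.py <<'E'
from h import *
A=np.radians([75,45,15,-15,-45,-75])
tst=T([(341,168),(373,131),(422,117),(474,128),(517,160),(540,209)])
sst=S([(219,122),(212,90),(234,63),(275,47),(328,47)]);
ct=T([(97,30),(557,122),(530,430),(35,328)]);cl=[(95,140,150),(95,-140,150),(-95,-140,150),(-95,140,150)]
cs=S([(245,22),(540,100),(37,290)]);csl=[(95,-140,150),(-95,-140,150),(95,140,150)]
def f(P):
    st=np.stack([P[3]+60*np.cos(A),P[4]+60*np.sin(A),0*A+151],-1)
    b=[(P[3]-84,P[4],P[5])]
    r=[proj("top",world(P,st))-tst,proj("scene",world(P,st[1:]))-sst,proj("top",world(P,cl))-ct,proj("scene",world(P,csl))-cs,
       proj("top",world(P,b))-T([(432,343)]),proj("scene",world(P,b))-S([(464,108)])]
    return np.concatenate(r).ravel()
g=ray("top",T((300,230)),150)
s=least_squares(f,[g[0],g[1],0,40,-70,165],loss="soft_l1");P=s.x
print(np.round(P,3));print(np.round(f(P).reshape(-1,2),1).tolist())
np.save("P.npy",P)
ax=world(P,[P[3],P[4],150]);print("axis",ax,"button",world(P,[P[3]-84,P[4],P[5]]))
for n,a,b in(("top",T((405,143)),T((463,218))),("scene",S((285,72)),S((345,66)))):
    a=ray(n,a,175);b=ray(n,b,175);d=a-b;print("lever",a,b,np.linalg.norm(d),"angle",np.radians(75)-(np.arctan2(d[1],d[0])-P[2]))
# door: unknown hinge (local -95?, y) and angle; bar top & bottom
print("bartop ray top z136",[ray("top",T(p),136) for p in((65,515),)],"scene",ray("scene",S((592,408)),136))
print("bar bottom scene z58",ray("scene",S((560,540)),58))
print("door top edge far corner z146",ray("top",T((88,545)),146),ray("scene",S((608,390)),146),"near",ray("top",T((62,342)),146),ray("scene",S((405,382)),146))
R=np.array([[np.cos(P[2]),-np.sin(P[2])],[np.sin(P[2]),np.cos(P[2])]])
L=lambda w:R.T@(w[:2]-P[:2])
print("local",L(ray("top",T((65,515)),136)),L(ray("scene",S((592,408)),136)),L(ray("top",T((62,342)),146)),L(ray("scene",S((405,382)),146)))
E
python3 fit.py
```

```text
[ 6.31698e+02 -2.04170e+01  7.10000e-02  2.15100e+01 -7.57110e+01
  1.73172e+02]
[[0.1, 0.3], [0.1, 0.4], [-0.1, 0.2], [0.1, 0.0], [0.2, 0.4], [0.2, 0.2], [-0.6, 0.1], [-0.4, 0.3], [-0.6, 0.4], [-0.2, 0.4], [-0.5, -0.1], [-1.0, -0.3], [0.5, -0.3], [0.5, 2.2], [-1.4, 0.7], [-1.4, -0.7], [1.7, -0.3], [-3.8, -1.3], [0.3, 0.9], [-0.4, -0.1]]
axis [658.51001103 -94.41690827 150.        ] button [ 574.72045149 -100.35910584  173.17211382]
lever [685.77188098 -63.72840096 175.        ] [ 650.69852836 -103.15559553  175.        ] 52.769723661242445 angle 0.5360243478216243
lever [672.44013676 -79.96522618 175.        ] [ 646.15714151 -102.49846925  175.        ] 34.619978081528885 angle 0.6710614374950298
bartop ray top z136 [array([436.97297662,  67.013276  , 136.        ])] scene [440.52178056  52.64719744 136.        ]
bar bottom scene z58 [437.0733477   67.39712012  58.        ]
door top edge far corner z146 [424.10339575  51.31724423 146.        ] [436.12963335  47.85269993 146.        ] near [526.52402122  93.72796023 146.        ] [522.78988188  91.57353971 146.        ]
local [-188.05267972  100.98638474] [-185.52902922   86.40525273] [-96.83617358 121.29926124] [-100.71336267  119.41439276]
```

The fit is good to under 1 px on the studs. The lever is at blue (0.53) and the door is open about 1.1 rad. Next I'll locate the obstacles and work out the waypoints.

```bash
cat > plan.py <<'E'
from h import *
np.set_printoptions(suppress=True,precision=1)
P=np.load("P.npy")
for k,n,uv,z in(("purple cap","top",(290,254),240),("purple cap","scene",(337,213),240),("blue cap","top",(320,192),240),("wine cap","top",T((217,132)),247),("wine cap","scene",S((262,95)),247),("glass1 rim/base","top",(254,158),200),("glass2","top",(186,198),200),("bottle R","top",(608,225),300)):
    w=ray(n,uv,z);print(k,w,"r",np.hypot(*w[:2]))
h=np.array([-97,121.]) 
for th in(1.0,1.1,1.2,1.3):
    s,c=np.sin(th),np.cos(th)
    bar=h+93*np.array([-s,-c])+30*np.array([-c,s])
    e=h+104*np.array([-s,-c]);
    print(th,proj("top",world(P,[[*bar,136],[*e,146]]))-T([(65,510),(98,520)]),proj("scene",world(P,[[*bar,136],[*bar,58],[*e,146]]))-S([(592,408),(560,540),(608,390)]))
E
python3 plan.py
```

```text
purple cap [561.  202.5 240. ] r 596.4375679934664
purple cap [555.8 210.1 240. ] r 594.2256026827641
blue cap [688.6 186.7 240. ] r 713.415877240991
wine cap [632.   44.7 247. ] r 633.5359397369958
wine cap [628.7  46.6 247. ] r 630.4623027145894
glass1 rim/base [742.9 336.9 200. ] r 815.6789834900381
glass2 [624.7 430.6 200. ] r 758.7125272136919
bottle R [ 733.5 -282.8  300. ] r 786.0973726922238
1.0 [[ 2.4  4. ]
 [10.7  0.3]] [[ 1.9  4.5]
 [ 2.7 -1.3]
 [-0.7 -6.9]]
1.1 [[-3.1  4. ]
 [ 5.2  2.1]] [[ 1.6  8.3]
 [ 2.4  2.5]
 [ 0.9 -2.9]]
1.2 [[-8.5  3.4]
 [-0.5  3.3]] [[ 0.7 12.1]
 [ 1.5  6.3]
 [ 1.9  1.1]]
1.3 [[-13.8   2.3]
 [ -6.4   4. ]] [[-0.8 15.8]
 [ 0.  10. ]
 [ 2.3  5.2]]
```

```bash
python3 - <<'E'
from h import *
print("cage base",ray("scene",(443,110),0),ray("top",(638,368),0),"cage right",ray("scene",(415,112),0),"mug",ray("scene",(465,165),0),"holder",ray("scene",(612,15),200))
E
```

```text
cage base [ 606.58717443 -578.51275279    0.        ] [ 601.46287956 -530.62608789    0.        ] cage right [ 670.95619176 -527.78163676    0.        ] mug [ 475.91736775 -354.33798866    0.        ] holder [ 284.69806123 -968.55487649  200.        ]
```

Request:
{"method": "apply_moves", "body": {"motion": "34 -43 0 0 0 0.1 1;68 -86 0 0 0 0.2 1;102 -128 0 0 0 0.3 1;136 -170 0 0 0 0.4 1;170 -213 0 0 0 0.443 1"}}

```text
clock: 0.72
ee_pos: [330.3, -297.6, 187.6]
eef_rot: [[1.0, -0.002, -0.0], [-0.002, -1.0, -0.0], [-0.0, 0.0, -1.0]]
wrist_force: [1.0, -0.2, 1.4]
grip_width: 45.3
grip_force: 0.0
```

Request:
{"method": "apply_moves", "body": {"motion": "18 -55 0 0 0 0 1;36 -110 0 0 0 0 1;54 -165 0 0 0 0 1;72 -220 0 0 0 0 1;88 -275 0 0 0 0 1"}}

```text
clock: 1.35
ee_pos: [418.3, -22.6, 187.7]
eef_rot: [[1.0, -0.0, 0.0], [-0.0, -1.0, -0.0], [0.0, 0.0, -1.0]]
wrist_force: [1.2, -1.8, 0.2]
grip_width: 1.8
grip_force: 0.0
```

Request:
{"method": "apply_moves", "body": {"motion": "3 -50 0 0 0 0 1;6 -100 0 0 0 0 1;9 -144 0 0 0 0 1;9 -144 40 0 0 0 1;9 -144 82 0 0 0 1"}}

```text
clock: 1.98
ee_pos: [427.4, 120.0, 104.8]
eef_rot: [[1.0, 0.001, 0.001], [0.001, -1.0, -0.0], [0.001, 0.0, -1.0]]
wrist_force: [0.8, -1.1, -1.0]
grip_width: 0.6
grip_force: 0.0
```

Request:
{"method": "apply_moves", "body": {"motion": "0 17 0 0 0 0 1;0 34 0 0 0 0 1;3 53 0 0 0 0 1;6 63 0 0 0 0 1;11 73 0 0 0 0 1"}}

```text
clock: 2.6
ee_pos: [438.6, 46.5, 105.9]
eef_rot: [[1.0, 0.0, 0.001], [0.0, -1.0, 0.0], [0.001, -0.0, -1.0]]
wrist_force: [1.9, 2.5, 2.3]
grip_width: 0.6
grip_force: 1.1
```

Request:
{"method": "apply_moves", "body": {"motion": "5 9 0 0 0 0 1;11 17 0 0 0 0 1;18 25 0 0 0 0 1;26 31 0 0 0 0 1;33 36 0 0 0 0 1"}}

```text
clock: 3.22
ee_pos: [471.8, 10.2, 105.7]
eef_rot: [[1.0, -0.0, -0.0], [-0.0, -1.0, 0.0], [-0.0, -0.0, -1.0]]
wrist_force: [0.3, 1.0, 2.3]
grip_width: 0.4
grip_force: 1.4
```

```bash
python3 - <<'E'
from station import robot
import cv2,numpy as np
a=robot.grab_frame("top")[190:390,310:510,::-1];b=robot.grab_frame("scene")[105:285,260:460,::-1]
cv2.imwrite("pics/m1.png",np.hstack([cv2.resize(a,(400,400)),cv2.resize(b,(400,400))]))
E
```

```text
(no output)
```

View pics/m1.png

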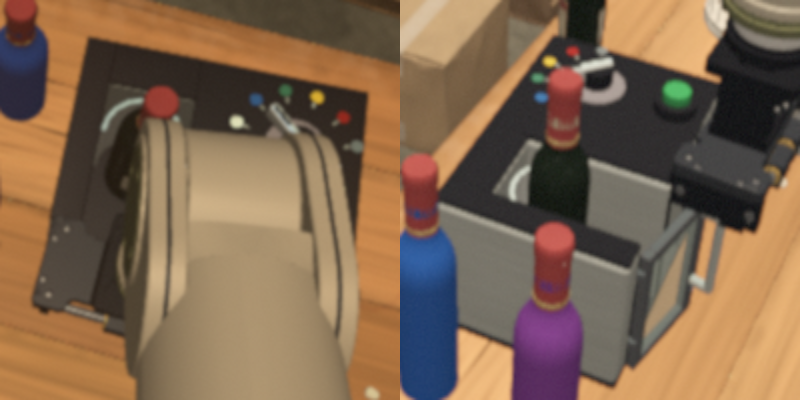

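The door is mostly closed and follows the fingers, and the bottle is undisturbed. I'll continue along the arc.

Request:
{"method": "apply_moves", "body": {"motion": "6 3 0 0 0 0 1;11 6 0 0 0 0 1;15 8 0 0 0 0 1;18 8 0 0 0 0 1;20 8 0 0 0 0 1"}}

```text
clock: 3.95
ee_pos: [491.1, 2.0, 105.6]
eef_rot: [[1.0, -0.001, -0.0], [-0.001, -1.0, -0.001], [-0.0, 0.001, -1.0]]
wrist_force: [-1.2, -2.5, 1.9]
grip_width: 0.1
grip_force: 1.4
```

Request:
{"method": "apply_moves", "body": {"motion": "2 0 0 0 0 0 1;4 0 0 0 0 0 1;5 0 0 0 0 0 1;6 0 0 0 0 0 1;6 0 0 0 0 0 1"}}

```text
clock: 4.58
ee_pos: [497.3, 3.0, 105.8]
eef_rot: [[1.0, 0.0, 0.0], [0.0, -1.0, 0.0], [0.0, -0.0, -1.0]]
wrist_force: [-2.0, 0.4, 2.7]
grip_width: 0.4
grip_force: 1.7
```

```bash
cat > look.py <<'E'
from station import robot
import cv2,numpy as np,sys
a=robot.grab_frame("top")[190:390,310:510,::-1];b=robot.grab_frame("scene")[105:285,260:460,::-1]
cv2.imwrite(f"pics/{sys.argv[1]}.png",np.hstack([cv2.resize(a,(400,400),interpolation=2),cv2.resize(b,(400,400),interpolation=2)]))
E
python3 look.py m2
```

```text
(no output)
```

View pics/m2.png

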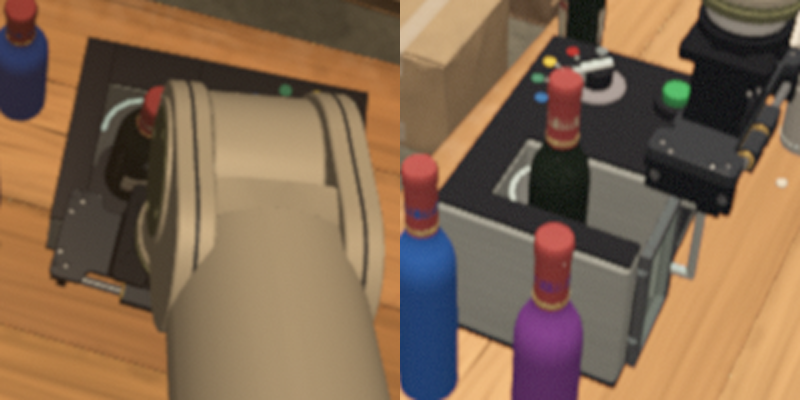

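```bash
python3 - <<'E'
from h import *
P=np.load("P.npy")
f=lambda X:((proj("scene",np.array(X,float))-[260,105])*[2,400/180]).round()
print("tcp",f([497,3,105]),f([497,3,150]))
h=np.array([-97,121.])
for th in(0,.05,.1,.2,.3,.4):
    s,c=np.sin(th),np.cos(th);b=h+93*np.array([-s,-c])+30*np.array([-c,s]);w=world(P,[[*b,136],[*b,58]])
    print(th,w[0],f(w).tolist())
E
```

```text
tcp [302. 242.] [310. 201.]
0 [503.035794    -1.47136621 136.        ] [[303.0, 209.0], [290.0, 277.0]]
0.05 [ 4.98322486e+02 -1.85966642e-01  1.36000000e+02] [[307.0, 211.0], [294.0, 280.0]]
0.1 [493.67931105   1.33339374 136.        ] [[311.0, 214.0], [298.0, 283.0]]
0.2 [484.64958032   5.05823123 136.        ] [[319.0, 220.0], [306.0, 289.0]]
0.3 [476.03682387   9.66592892 136.        ] [[326.0, 227.0], [312.0, 295.0]]
0.4 [467.92709754  15.11044821 136.        ] [[333.0, 234.0], [318.0, 303.0]]
```

Request:
{"method": "apply_moves", "body": {"motion": "1 0 0 0 0 0 1;2 0 0 0 0 0 1;3 0 0 0 0 0 1;4 0 0 0 0 0 1;4 0 0 0 0 0 1"}}

```text
clock: 5.3
ee_pos: [501.2, 2.7, 105.9]
eef_rot: [[1.0, -0.0, -0.0], [-0.0, -1.0, 0.0], [-0.0, -0.0, -1.0]]
wrist_force: [-4.4, 2.4, 6.0]
grip_width: 0.5
grip_force: 3.2
```

```bash
python3 - <<'E'
from station import robot
import cv2
a=robot.grab_frame("scene")[175:255,360:440,::-1]
cv2.imwrite("pics/m3.png",cv2.resize(a,(560,560),interpolation=2))
E
```

```text
(no output)
```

View pics/m3.png

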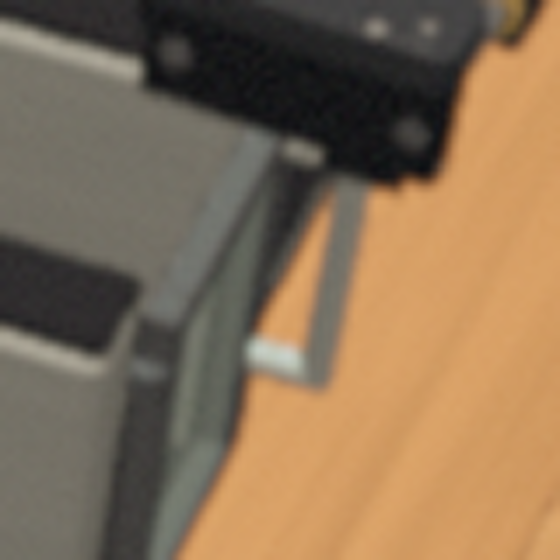

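The door looks shut. I'll lift straight up, so the bar can't be hooked, and then move aside towards the selector.

Request:
{"method": "apply_moves", "body": {"motion": "-2 0 0 0 0 0 1;-2 0 -40 0 0 0 1;-2 0 -80 0 0 0 1;-2 0 -120 0 0 0 1;-40 60 -120 0 0 0 1"}}

```text
clock: 5.98
ee_pos: [468.4, -47.7, 228.5]
eef_rot: [[1.0, 0.007, 0.006], [0.007, -1.0, 0.001], [0.006, -0.001, -1.0]]
wrist_force: [1.3, -0.7, -0.5]
grip_width: 0.7
grip_force: 0.0
```

Request:
{"method": "apply_moves", "body": {"motion": "0 60 0 0 0 -0.18 1;0 100 0 0 0 -0.36 1;30 160 0 0 0 -0.54 1;30 200 0 0 0 -0.72 1;30 200 0 0 0 -0.9 1"}}

```text
clock: 6.6
ee_pos: [494.8, -254.8, 224.5]
eef_rot: [[0.622, 0.783, -0.001], [0.783, -0.622, -0.0], [-0.001, -0.001, -1.0]]
wrist_force: [0.7, 0.8, -0.8]
grip_width: 0.7
grip_force: 0.0
```

```bash
python3 look.py m4
```

```text
(no output)
```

View pics/m4.png

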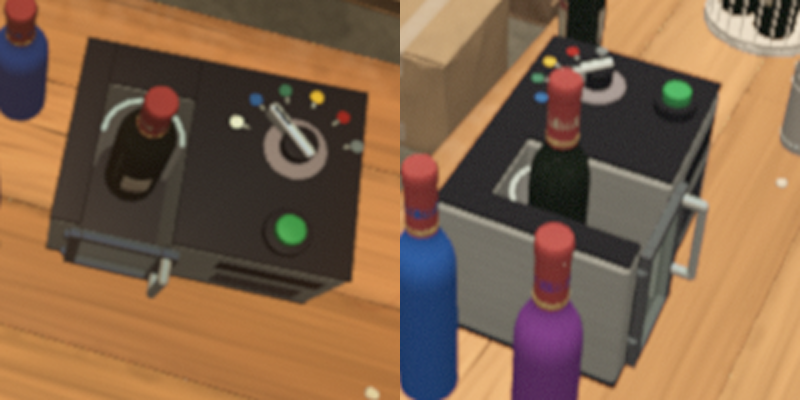

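The door is at or very near shut, and the lever is at blue. For certainty I'll push the bar once more from the front and watch the force, with the tool already turned for the selector.

Request:
{"method": "apply_moves", "body": {"motion": "32 -41 0 0 0 -0.15 1;64 -82 0 0 0 -0.3 1;96 -123 0 0 0 -0.45 1;129 -164 0 0 0 -0.6 1;161 -204 0 0 0 -0.742 1"}}

```text
clock: 7.32
ee_pos: [435.4, 4.7, 225.8]
eef_rot: [[-0.072, 0.997, 0.001], [0.997, 0.072, -0.001], [-0.001, 0.001, -1.0]]
wrist_force: [0.7, 0.7, 0.4]
grip_width: 0.6
grip_force: 0.0
```

```bash
python3 -c "
from station import robot
s=robot.read_state();print(s['qpos'],s['ee_pos'],s['eef_rot'])"
```

```text
[ 0.67969087 -0.09491522 -0.73413519  1.83437552 -0.06355301  1.37723112
  0.03177344] [435.42694387   4.6952579  225.78614233] [[-7.17298626e-02  9.97423607e-01  9.86929377e-04]
 [ 9.97423388e-01  7.17309557e-02 -1.12073547e-03]
 [-1.18864140e-03  9.03996241e-04 -9.99998885e-01]]
```

Request:
{"method": "apply_moves", "body": {"motion": "-11 0 40 0 0 0 1;-11 0 82 0 0 0 1;-11 0 122 0 0 0 1;-11 20 122 0 0 0 1;-11 38 122 0 0 0 1"}}

```text
clock: 7.95
ee_pos: [475.0, -5.2, 103.4]
eef_rot: [[-0.067, 0.998, 0.0], [0.998, 0.067, -0.0], [-0.0, -0.0, -1.0]]
wrist_force: [0.0, 0.7, 0.2]
grip_width: 0.4
grip_force: 0.0
```

Request:
{"method": "apply_moves", "body": {"motion": "0 4 0 0 0 0 1;0 8 0 0 0 0 1;0 10 0 0 0 0 1;0 12 0 0 0 0 1;0 12 0 0 0 0 1"}}

```text
clock: 8.57
ee_pos: [486.7, -4.8, 103.8]
eef_rot: [[-0.071, 0.997, 0.0], [0.997, 0.071, -0.0], [-0.0, 0.0, -1.0]]
wrist_force: [-0.1, -0.7, 0.1]
grip_width: 0.4
grip_force: 0.0
```

Request:
{"method": "apply_moves", "body": {"motion": "0 2 0 0 0 0 1;0 4 0 0 0 0 1;0 6 0 0 0 0 1;0 7 0 0 0 0 1;0 7 0 0 0 0 1"}}

```text
clock: 9.2
ee_pos: [493.6, -4.3, 103.7]
eef_rot: [[-0.071, 0.997, -0.0], [0.997, 0.071, -0.0], [-0.0, -0.0, -1.0]]
wrist_force: [-1.2, -0.4, 1.9]
grip_width: 0.6
grip_force: 0.8
```

Request:
{"method": "apply_moves", "body": {"motion": "0 1 0 0 0 0 1;0 2 0 0 0 0 1;0 2 0 0 0 0 1"}}

```text
clock: 9.57
ee_pos: [494.1, -4.3, 103.4]
eef_rot: [[-0.071, 0.997, -0.003], [0.997, 0.071, -0.001], [-0.0, -0.003, -1.0]]
wrist_force: [-9.4, -0.9, 5.3]
grip_width: 0.5
grip_force: 5.3
```

There's a hard stop at 9 N, so the door is shut. Now the selector.

Request:
{"method": "apply_moves", "body": {"motion": "0 -15 0 0 0 0 1;0 -15 -60 0 0 0 1;0 -15 -120 0 0 0 1;-30 0 -140 0 0 0 1;-57 50 -140 0 0 0 1"}}

```text
clock: 10.2
ee_pos: [551.3, -59.0, 247.3]
eef_rot: [[-0.07, 0.998, 0.006], [0.998, 0.07, -0.004], [-0.004, 0.006, -1.0]]
wrist_force: [0.9, 0.4, 0.8]
grip_width: 0.7
grip_force: 0.0
```

Request:
{"method": "apply_moves", "body": {"motion": "0 55 0 0 0 0 1;0 114 0 0 0 0 1;0 114 40 0 0 0 1;0 114 60 0 0 0 1;0 114 60 0 0 0 1"}}

```text
clock: 10.82
ee_pos: [662.1, -49.8, 182.6]
eef_rot: [[-0.071, 0.997, -0.003], [0.997, 0.071, -0.001], [-0.0, -0.003, -1.0]]
wrist_force: [-0.0, 0.0, 0.6]
grip_width: 0.2
grip_force: 0.0
```

```bash
cat > loc.py <<'E'
from h import *
P=np.load("P.npy");s=robot.read_state();d=s["ee_pos"]-[P[0],P[1],0]
c,n=np.cos(P[2]),np.sin(P[2]);print("local",c*d[0]+n*d[1]-P[3],-n*d[0]+c*d[1]-P[4],d[2],s["wrist_force"],s["clock"])
E
python3 loc.py; python3 look.py m5
```

```text
local 6.695520189191367 44.303378102079336 182.6364031041917 [-0.02525789  0.01302048  0.6019528 ] 10.825
```

View pics/m5.png

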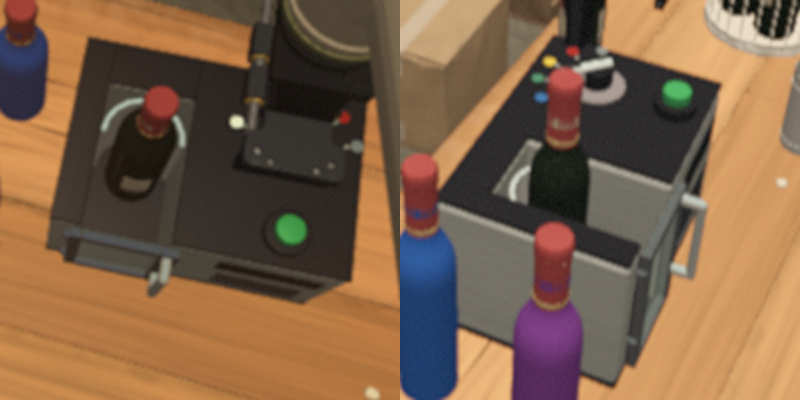

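```bash
python3 - <<'E'
from h import *
for z in(182,252,330):
  X=np.array([662,-50,z.__float__()]);print(z,(proj("top",X)-[310,190])*2,(proj("scene",X)-[260,105])*[2,400/180])
s=robot.read_state();print(s["qpos"])
E
python3 - <<'E'
from station import robot
import cv2,numpy as np
cv2.imwrite("pics/m6.png",np.hstack([cv2.resize(robot.grab_frame("scene"),(400,300),interpolation=3),cv2.resize(robot.grab_frame("top"),(400,300),interpolation=3)])[:,:,::-1])
E
```

```text
182 [257.42865457 122.46054626] [174.30315641  78.69146905]
252 [278.08403549  94.92165364] [179.45026009   7.34719222]
330 [305.74482661  58.04276192] [185.85226468 -81.39133258]
[ 0.48920122  0.51196819 -0.70610195  1.31729518  0.32812811  1.42654821
 -0.12779933]
```

View pics/m6.png

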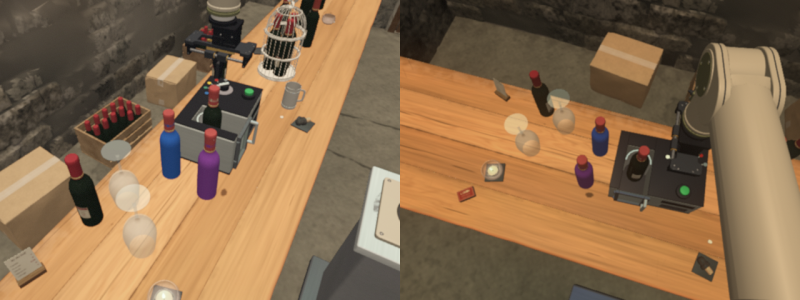

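The gripper is above the selector as planned, with the fingers beside the lever on the left of its blade. That was the last picture I may view, so the remaining checks are numeric. Now I'll go down and sweep.

Request:
{"method": "apply_moves", "body": {"motion": "0 0 10 0 0 0 1;0 0 21 0 0 0 1;-4 7 21 0 0 0 1;-8 14 21 0 0 0 1;-13 19 21 0 0 0 1"}}

```text
clock: 11.65
ee_pos: [684.0, -61.2, 162.9]
eef_rot: [[-0.071, 0.997, 0.0], [0.997, 0.071, 0.0], [0.0, 0.0, -1.0]]
wrist_force: [-0.3, 0.4, 0.3]
grip_width: 0.6
grip_force: 0.0
```

Request:
{"method": "apply_moves", "body": {"motion": "-5 4 0 0 0 0 1;-11 7 0 0 0 0 1;-17 10 0 0 0 0 1;-20 12 0 0 0 0 1;-23 14 0 0 0 0 1"}}

```text
clock: 12.28
ee_pos: [698.9, -83.1, 162.8]
eef_rot: [[-0.071, 0.997, 0.0], [0.997, 0.071, -0.0], [-0.0, 0.0, -1.0]]
wrist_force: [1.7, -0.1, 0.7]
grip_width: 0.8
grip_force: 0.0
```

Request:
{"method": "apply_moves", "body": {"motion": "-2 1 0 0 0 0 1;-4 1 0 0 0 0 1;-6 2 0 0 0 0 1;-8 2 0 0 0 0 1;-8 2 0 0 0 0 1"}}

```text
clock: 12.9
ee_pos: [701.3, -91.0, 162.8]
eef_rot: [[-0.071, 0.998, 0.0], [0.998, 0.071, -0.0], [-0.0, 0.0, -1.0]]
wrist_force: [0.5, -0.1, -0.5]
grip_width: 0.7
grip_force: 0.0
```

```bash
python3 loc.py
```

```text
local 42.97125318494806 0.3579853673494142 162.75326066547854 [ 0.45372385 -0.06680479 -0.51720455] 12.9
```

Request:
{"method": "apply_moves", "body": {"motion": "-2 0 0 0 0 0 1;-4 -1 0 0 0 0 1;-5 -1 0 0 0 0 1;-5 -1 0 0 0 0 1;0 4 0 0 0 0 1"}}

```text
clock: 13.52
ee_pos: [705.4, -90.9, 162.9]
eef_rot: [[-0.07, 0.998, 0.0], [0.998, 0.07, -0.0], [-0.0, 0.0, -1.0]]
wrist_force: [-0.5, 0.9, 1.2]
grip_width: 0.6
grip_force: 0.0
```

Request:
{"method": "apply_moves", "body": {"motion": "0 0 -40 0 0 0 1;0 0 -85 0 0 0 1;0 -50 -85 0 0 0 1;0 -105 -85 0 0 0 1;0 -160 -85 0 0 0 1"}}

```text
clock: 14.15
ee_pos: [544.5, -101.3, 247.6]
eef_rot: [[-0.071, 0.997, 0.0], [0.997, 0.071, 0.0], [0.0, 0.0, -1.0]]
wrist_force: [-0.5, -0.3, 1.8]
grip_width: 0.7
grip_force: 0.0
```

Request:
{"method": "apply_moves", "body": {"motion": "-50 -20 0 0 0 0 1;-100 -40 0 0 0 0 1;-150 -60 0 0 0 0 1;-200 -60 0 0 0 0 1;-200 -60 0 0 0 0 1"}}

```text
clock: 14.78
ee_pos: [499.0, -309.8, 247.0]
eef_rot: [[-0.065, 0.998, -0.001], [0.998, 0.065, -0.0], [-0.0, -0.001, -1.0]]
wrist_force: [0.6, 0.3, 0.4]
grip_width: 0.7
grip_force: 0.0
```

```bash
cat > lever.py <<'E'
from h import *
import cv2
P=np.load("P.npy")
def lever(im):
    # warp plane z=175 (lever top) around axis, chiller axes, 1px=0.5mm; 160x160mm
    l=np.array([(-60,-60),(60,-60),(60,60),(-60,60)],float)
    w=world(P,np.c_[l+P[3:5],np.full(4,175.)]);H=cv2.getPerspectiveTransform(proj("top",w).astype(np.float32),((l+60)*2).astype(np.float32))
    o=cv2.warpPerspective(im,H,(240,240));hsv=cv2.cvtColor(o,cv2.COLOR_RGB2HSV)
    yy,xx=np.mgrid[:240,:240];r=np.hypot(xx-120,yy-120)
    m=((hsv[...,2]>150)&(hsv[...,1]<50)&(r<92)).astype(np.uint8)
    k,lab,st,ce=cv2.connectedComponentsWithStats(m)
    i=1+st[1:,4].argmax();p=np.argwhere(lab==i)[:,::-1].astype(np.float32)
    c,(a,b),_=cv2.minAreaRect(p);v=cv2.fitLine(p,cv2.DIST_L2,0,.01,.01).ravel();m_=p.mean(0)-120
    d=v[:2]*np.sign(v[:2]@m_);return "area mm2",len(p)/4,"size",a/2,b/2,"joint",np.radians(75)-np.arctan2(d[1],d[0])
print("before",lever(cv2.imread("pics/top0.png")[:,:,::-1]));im=robot.grab_frame("top");cv2.imwrite("pics/n1.png",im[:,:,::-1]);print("now",lever(im))
E
python3 lever.py;python3 loc.py
```

```text
before ('area mm2', 332.75, 'size', 57.62920379638672, 9.545940399169922, 'joint', np.float64(0.47767087154808485))
now ('area mm2', 331.0, 'size', 57.62920379638672, 9.545940399169922, 'joint', np.float64(0.4771329992336317))
local -173.1780020130822 -200.5996083100141 247.29463201199724 [0.12350625 0.30983696 0.41646664] 14.825
```

```bash
cat > asc.py <<'E'
from h import *
import cv2,sys
P=np.load("P.npy")
def asc(n,im,z=175,r=66):
    l=np.array([(-r,-r),(r,-r),(r,r),(-r,r)],float)
    w=world(P,np.c_[l+P[3:5],np.full(4,float(z))]);s=44/(2*r)
    H=cv2.getPerspectiveTransform(proj(n,w).astype(np.float32),((l+r)*s).astype(np.float32))
    g=cv2.cvtColor(cv2.warpPerspective(im,H,(44,44),flags=3),cv2.COLOR_RGB2GRAY)
    for row in g.T[::-1,::-1]: print("".join(" .:-=+*#%@"[min(9,v//22)] for v in row))  # up = +x(back), left=+y
if __name__=="__main__":
    a=cv2.imread("pics/top0.png")[:,:,::-1];b=cv2.imread("pics/n1.png")[:,:,::-1]
    d=np.abs(a.astype(int)-b).max(2);print("changed px in lever box",(d[255:285,440:480]>60).sum(), "door box",(d[300:370,330:370]>60).sum())
    asc("top",b)
E
python3 asc.py
```

```text
changed px in lever box 0 door box 570
========================================+***
:::::::::::::::::::::::::::::::::::::::-+***
........................:..............:+***
............::-:......:==-:............:+***
............:-=-:....:=##*-............:+***
............-===:....:+%%#=............:+***
............:==-:....:+#%#=............:+***
............::--:.....-**+:............:+***
....::::.....:-=:.....-+-:.....::::....:+***
...:---:...::.:-:.....:=:......:--::...:+***
...:----..:==-::.......:......::---:...:+***
...:----::+*++-...............:---::...:+***
...::--=-:*#++=:.............:-=:::....:+***
......:---=**+==-:::::.......:=-:......:+***
.......::--=**===-=----:.....:::.......:+***
.........:--+**+++++++==-:.............:+***
-::......::--+*#*#*=--===-:..........:::+***
##=:.......:--+*%%%+:..:=+-:........:---+***
@@#::.....:-===+*%%#+-..:=+-:.....::=++=++++
@@%=-:....:+++=-=#%%%+:..-+=:....:-==++++***
@%*=-:...:=+*++::=*%%%+:.:=+-:...:===+==+***
+=::::...:+***=:.:=*%%#+-:=+=:...::::---+***
::.......-+**+=...:=*%%%+-=++:.........:+***
.........-+**+-..:.:=*%%#=
[... 218 characters left out ...]
::-=+**++-..........-+***
:::::.:::::=*****++++++***+-:..........-****
:::::::::::-=************+=:.:.........-****
::::::::::::-++*********+=:............-****
:::::::::::::-=++****+++-:.............-****
:::::::::::::::--=++==-::..............-****
:::::::::::::::::::::::...:............-****
::::::::::::::::::::..::......:........-****
:::::::::::::::::.:::::.:..............-*###
::::::::::::::::::::.::::::.:..........-*###
::::::::::::::::::::::::::.:.....:.....-*###
:::::::::::::::::::::::::.:.:......:...-*###
::::::::::::::::::::::::.:::::.:.:.....:****
::::::::::::::::.::::::::::::::...:....-*###
::::::::::::::::::::::::::::::...:.:.:.-*###
:::::::::::::::::.......:.::.:::.:.:...-*###
```

The lever did not move, so the fingers must have slipped past its end. I'll retry nearer the axis and a little lower, watching the force in small steps.

Request:
{"method": "apply_moves", "body": {"motion": "48 35 0 0 0 0 1;96 70 0 0 0 0 1;144 105 0 0 0 0 1;192 140 0 0 0 0 1;241 174 0 0 0 0 1"}}

```text
clock: 15.45
ee_pos: [657.4, -49.3, 248.3]
eef_rot: [[-0.073, 0.997, 0.001], [0.997, 0.073, 0.0], [0.0, 0.001, -1.0]]
wrist_force: [1.1, -0.7, -0.2]
grip_width: 0.1
grip_force: 0.0
```

Request:
{"method": "apply_moves", "body": {"motion": "0 0 40 0 0 0 1;0 0 75 0 0 0 1;0 0 89 0 0 0 1;0 0 89 0 0 0 1"}}

```text
clock: 15.95
ee_pos: [656.3, -52.0, 158.8]
eef_rot: [[-0.072, 0.997, -0.001], [0.997, 0.072, 0.0], [0.0, -0.001, -1.0]]
wrist_force: [0.1, 1.0, 1.0]
grip_width: 0.5
grip_force: 0.0
```

```bash
python3 loc.py; cat > sc.py <<'E'
from asc import *
im=robot.grab_frame("scene");s=robot.read_state()
P0=s["ee_pos"];print("tip px",proj("scene",P0), "lever tip px",proj("scene",world(P,[P[3]+28,P[4]+28,170.])))
g=cv2.cvtColor(im,cv2.COLOR_RGB2GRAY)[118:152,325:390]
for r in cv2.resize(g,None,fx=2,fy=1): print("".join(" .:-=+*#%@"[min(9,v//24)] for v in r))
E
python3 sc.py
```

```text
local 0.8256347421992842 42.46307932101064 158.83211997058604 [0.08767066 0.97017    0.95262703] 15.95
tip px [349.19508957 150.04976971] lever tip px [339.82276365 138.78577826]
=============+++************+======-:..      ...............        ..:-=++**################################################**++=
===========+++*************++======-:..       ............          .:--=+**##############################################*****+==
=========++++**********++++=======--:.. .    ...............      ...:-=+**######################*######################*******++=
=======++++**********+==----:::----::..     .............  ...     .::-=+**##########################################***********+=
=====++++**********+==-::....:::::::.....     ............       ...::-=+**########################################*********###***
===++++**********++=-::....................   ............       ...:--=+**######################################**********#######
=+++************+=-:::....................   ...............    ....:--=+**####################################***********########
++**
[... 2832 characters left out ...]
*******++=-::................................
...::---======-----::::::----------------------::--=++*************************************+==-::.................................
..:::-===========---:::::::::::------------::::::--=++**********************************++==-::...................................
..:::--==========---::::::::::::::::--:::::::::::--=++*****************************++++==--:::..............:.....................
...::::----=-----:::::::::::::::::::::::::::::::::--===+++++*****************+++++===--::::.......................................
.......:::::::::::::::::::::::::::::::::::::::::::::::----======++++++++++====----:::::....:......................................
```

Request:
{"method": "apply_moves", "body": {"motion": "-2 2 0 0 0 0 1;-4 4 0 0 0 0 1;-5 5 0 0 0 0 1"}}

```text
clock: 16.38
ee_pos: [662.3, -57.8, 159.2]
eef_rot: [[-0.07, 0.998, 0.001], [0.998, 0.07, -0.0], [-0.0, 0.001, -1.0]]
wrist_force: [0.4, -0.0, 0.0]
grip_width: 0.4
grip_force: 0.0
```

Request:
{"method": "apply_moves", "body": {"motion": "-1 1 0 0 0 0 1;-2 2 0 0 0 0 1"}}

```text
clock: 16.62
ee_pos: [664.1, -59.4, 158.8]
eef_rot: [[-0.071, 0.997, -0.0], [0.997, 0.071, -0.0], [-0.0, -0.0, -1.0]]
wrist_force: [-0.1, -0.4, 0.2]
grip_width: 0.9
grip_force: 0.0
```

Request:
{"method": "apply_moves", "body": {"motion": "-1 1 0 0 0 0 1;-2 2 0 0 0 0 1"}}

```text
clock: 16.88
ee_pos: [666.2, -61.2, 158.7]
eef_rot: [[-0.071, 0.997, -0.0], [0.997, 0.071, -0.0], [-0.0, -0.0, -1.0]]
wrist_force: [-0.6, -0.6, 0.2]
grip_width: 0.3
grip_force: 0.0
```

Request:
{"method": "apply_moves", "body": {"motion": "-1 1 0 0 0 0 1;-2 2 0 0 0 0 1"}}

```text
clock: 17.12
ee_pos: [668.4, -63.1, 158.8]
eef_rot: [[-0.071, 0.997, 0.0], [0.997, 0.071, -0.0], [-0.0, 0.0, -1.0]]
wrist_force: [-0.1, -0.4, -0.4]
grip_width: 0.3
grip_force: 0.0
```

```bash
python3 loc.py
```

```text
local 12.05582808988028 30.569564232300465 158.76240981493044 [-0.05498438 -0.43444747 -0.38569329] 17.125
```

Request:
{"method": "apply_moves", "body": {"motion": "-1 1 0 0 0 0 1;-2 2 0 0 0 0 1"}}

```text
clock: 17.38
ee_pos: [670.5, -64.9, 158.8]
eef_rot: [[-0.071, 0.997, 0.0], [0.997, 0.071, -0.0], [-0.0, 0.0, -1.0]]
wrist_force: [-0.2, -0.0, 0.5]
grip_width: 0.6
grip_force: 0.0
```

Request:
{"method": "apply_moves", "body": {"motion": "-1 1 0 0 0 0 1;-2 2 0 0 0 0 1"}}

```text
clock: 17.62
ee_pos: [672.6, -66.8, 158.8]
eef_rot: [[-0.071, 0.997, 0.0], [0.997, 0.071, -0.0], [-0.0, 0.0, -1.0]]
wrist_force: [0.5, -0.7, 0.3]
grip_width: 0.0
grip_force: 0.0
```

Request:
{"method": "apply_moves", "body": {"motion": "-1 1 0 0 0 0 1;-2 2 0 0 0 0 1"}}

```text
clock: 17.88
ee_pos: [674.8, -68.7, 158.8]
eef_rot: [[-0.071, 0.997, 0.0], [0.997, 0.071, -0.0], [-0.0, 0.0, -1.0]]
wrist_force: [-0.9, 0.4, 0.7]
grip_width: 0.6
grip_force: 0.0
```

```bash
python3 loc.py
```

```text
local 18.06437496765411 24.536590551541003 158.7814298387813 [-0.92146664  0.44075829  0.69724712] 17.875
```

Request:
{"method": "apply_moves", "body": {"motion": "-1 1 0 0 0 0 1;-2 2 0 0 0 0 1"}}

```text
clock: 18.12
ee_pos: [676.9, -70.5, 158.7]
eef_rot: [[-0.071, 0.997, 0.0], [0.997, 0.071, -0.0], [-0.0, -0.0, -1.0]]
wrist_force: [-0.8, -0.4, 0.4]
grip_width: 0.3
grip_force: 0.0
```

Request:
{"method": "apply_moves", "body": {"motion": "-1 1 0 0 0 0 1;-2 2 0 0 0 0 1"}}

```text
clock: 18.38
ee_pos: [679.1, -72.4, 158.7]
eef_rot: [[-0.071, 0.997, 0.0], [0.997, 0.071, -0.0], [-0.0, 0.0, -1.0]]
wrist_force: [-0.3, -1.4, -0.1]
grip_width: 0.1
grip_force: 0.0
```

```bash
python3 loc.py; python3 sc.py
```

```text
local 22.049289566634002 20.523910631277523 158.7469502808771 [-0.28540176 -1.44863211 -0.0572581 ] 18.375
tip px [343.63463486 142.36781662] lever tip px [339.82276365 138.78577826]
=============+++***********+=-:.............             ..... ....:-===++***########################**#####################******
===========++++************+=-:.............                ..  ..::-==+++**#########################**##################*********
=========++++**********++++==-:.............              ........::-==++***######################**##################************
=======++++**********+==----::...............             ........:--===+**########################################***********####
=====++++**********+==-::......  ............           .... .....::--==+**#####################*#################**********######
===++++**********++=-::.........  .............      .  .... .....::--==+**##################***#################***********######
=++++***********+=-::.......................         .............:::-==+**#################*#################************########

[... 2836 characters left out ...]
*******++=-::................................
...::----=====-----:::::::---------------------::--==+*************************************+==-::.................................
..:::-===========---::::::::::-----------::::::::--=++**********************************++==-::...................................
...::--==========---:::::::::::::::::::::::::::::--=++*****************************++++==--::.....................................
...::::----------:::::::::::::::::::::::::::::::::--==+++++++****************+++++===--::::.......................................
......::::::::::::::::::::::::::::::::::::::::::::::::-----=====+++++++++=====----:::::...........................................
```

Still no contact at the lever's nominal place, so the fingers may be passing over it. I'll back off sideways and find the deck height by touch.

Request:
{"method": "apply_moves", "body": {"motion": "10 -10 0 0 0 0 1;20 -20 0 0 0 0 1;20 -20 4 0 0 0 1;20 -20 6 0 0 0 1;20 -20 7 0 0 0 1"}}

```text
clock: 19.05
ee_pos: [657.7, -54.2, 151.4]
eef_rot: [[-0.07, 0.998, -0.0], [0.998, 0.07, -0.0], [-0.0, -0.0, -1.0]]
wrist_force: [0.9, 0.4, 1.1]
grip_width: 0.6
grip_force: 0.0
```

Request:
{"method": "apply_moves", "body": {"motion": "0 0 1 0 0 0 1;0 0 2 0 0 0 1"}}

```text
clock: 19.3
ee_pos: [657.7, -53.8, 149.6]
eef_rot: [[-0.071, 0.997, 0.0], [0.997, 0.071, 0.0], [0.0, 0.0, -1.0]]
wrist_force: [0.5, 0.4, 0.1]
grip_width: 0.6
grip_force: 0.0
```

Request:
{"method": "apply_moves", "body": {"motion": "0 0 1 0 0 0 1;0 0 2 0 0 0 1"}}

```text
clock: 19.55
ee_pos: [657.7, -53.8, 147.7]
eef_rot: [[-0.071, 0.997, 0.0], [0.997, 0.071, -0.0], [-0.0, 0.0, -1.0]]
wrist_force: [-0.7, -0.3, 0.8]
grip_width: 0.1
grip_force: 0.0
```

Request:
{"method": "apply_moves", "body": {"motion": "0 0 2 0 0 0 1;0 0 4 0 0 0 1"}}

```text
clock: 19.8
ee_pos: [657.6, -53.8, 143.6]
eef_rot: [[-0.071, 0.997, 0.0], [0.997, 0.071, -0.0], [-0.0, 0.0, -1.0]]
wrist_force: [-0.5, -1.2, -0.0]
grip_width: 0.0
grip_force: 0.0
```

Request:
{"method": "apply_moves", "body": {"motion": "0 0 1 0 0 0 1;0 0 3 0 0 0 1"}}

```text
clock: 20.05
ee_pos: [657.7, -53.8, 140.7]
eef_rot: [[-0.071, 0.997, 0.0], [0.997, 0.071, -0.0], [-0.0, 0.0, -1.0]]
wrist_force: [0.4, 0.1, 0.4]
grip_width: 0.5
grip_force: 0.0
```

```bash
python3 loc.py
```

```text
local 2.0345322901469203 40.60884179039472 140.73228013944038 [0.4389498  0.11317109 0.37803335] 20.05
```

Request:
{"method": "apply_moves", "body": {"motion": "0 0 2 0 0 0 1;0 0 4 0 0 0 1"}}

```text
clock: 20.3
ee_pos: [657.6, -53.8, 136.6]
eef_rot: [[-0.071, 0.997, 0.0], [0.997, 0.071, -0.0], [-0.0, 0.0, -1.0]]
wrist_force: [0.4, 0.3, -0.8]
grip_width: 0.5
grip_force: 0.0
```

Request:
{"method": "apply_moves", "body": {"motion": "0 0 1 0 0 0 1;0 0 3 0 0 0 1"}}

```text
clock: 20.55
ee_pos: [657.7, -53.8, 133.7]
eef_rot: [[-0.071, 0.997, 0.0], [0.997, 0.071, -0.0], [-0.0, 0.0, -1.0]]
wrist_force: [-0.3, 0.1, -0.9]
grip_width: 0.2
grip_force: 0.0
```

Request:
{"method": "apply_moves", "body": {"motion": "0 0 1 0 0 0 1;0 0 3 0 0 0 1"}}

```text
clock: 20.8
ee_pos: [657.7, -53.8, 130.7]
eef_rot: [[-0.071, 0.997, 0.0], [0.997, 0.071, -0.0], [-0.0, 0.0, -1.0]]
wrist_force: [0.5, 0.3, -0.3]
grip_width: 0.0
grip_force: 0.0
```

```bash
python3 - <<'E'
from h import *
import cv2
s=robot.read_state();p=s["ee_pos"]
for n,f in(("scene","pics/scene0.png"),("top","pics/n1.png")):
    im=robot.grab_frame(n);cv2.imwrite(f"pics/k_{n}.png",im[:,:,::-1])
    d=np.abs(im.astype(int)-cv2.imread(f)[:,:,::-1]).max(2)>22
    u=proj(n,p);print(n,"tip",u,"z150",proj(n,[p[0],p[1],150.]),"z175",proj(n,[p[0],p[1],175.]),"z200",proj(n,[p[0],p[1],200.]))
    c,r=int(u[0]),int(u[1]);x0=c-30;y0=r-45
    print("origin",x0,y0)
    for y in range(y0,r+20): print(y,"".join("#" if v else "." for v in d[y,x0:x0+70]))
E
```

```text
scene tip [348.16636364 161.6788543 ] z150 [348.83790054 153.75089588] z175 [349.73617244 143.14617376] z200 [350.6664213  132.16394134]
origin 318 116
116 ...........#####################.####################............#####
117 ...........#####################....#################............#####
118 ...........####################..........###########.............#####
119 ...........##############.##..#.........############...............###
120 ...............##########.##............##############................
121 .................########.......##......##################............
122 ................................#.......######################........
123 ..........................###...........##########################....
124 ..........................##............########..####################
125 .........................#####..#.......#######......#################
126 .........................######.#......#######...........#############
127 ........................########....##########...............#########
128 ........................########....#.#####.
[... 8251 characters left out ...]
####################.....
273 ..........................................#######################.....
274 ...........................................######################.....
275 ............................................######################....
276 .............................................#####################....
277 ............................###................##################.....
278 ............................###..................##############.......
279 .....................#......###.....................########..........
280 ....................##................................................
281 ....................##................................................
```

Request:
{"method": "apply_moves", "body": {"motion": "0 0 1 0 0 0 1;0 0 2 0 0 0 1"}}

```text
clock: 21.15
ee_pos: [657.7, -53.8, 128.7]
eef_rot: [[-0.071, 0.997, 0.0], [0.997, 0.071, -0.0], [-0.0, 0.0, -1.0]]
wrist_force: [-0.7, 0.4, -0.5]
grip_width: 0.8
grip_force: 0.0
```

Request:
{"method": "apply_moves", "body": {"motion": "0 0 1 0 0 0 1;0 0 2 0 0 0 1"}}

```text
clock: 21.4
ee_pos: [657.6, -53.8, 126.7]
eef_rot: [[-0.071, 0.997, 0.0], [0.997, 0.071, -0.0], [-0.0, 0.0, -1.0]]
wrist_force: [0.3, 0.2, -0.6]
grip_width: 0.5
grip_force: 0.0
```

Request:
{"method": "apply_moves", "body": {"motion": "0 0 1 0 0 0 1;0 0 2 0 0 0 1"}}

```text
clock: 21.65
ee_pos: [657.6, -53.7, 124.7]
eef_rot: [[-0.071, 0.997, 0.0], [0.997, 0.071, -0.0], [-0.0, 0.0, -1.0]]
wrist_force: [0.9, 0.7, -0.2]
grip_width: 0.2
grip_force: 0.0
```

Request:
{"method": "apply_moves", "body": {"motion": "0 0 1 0 0 0 1;0 0 2 0 0 0 1"}}

```text
clock: 21.9
ee_pos: [657.6, -53.7, 122.7]
eef_rot: [[-0.071, 0.997, 0.0], [0.997, 0.071, -0.0], [-0.0, 0.0, -1.0]]
wrist_force: [0.1, -0.4, 0.1]
grip_width: 0.3
grip_force: 0.0
```

Request:
{"method": "apply_moves", "body": {"motion": "0 0 1 0 0 0 1;0 0 2 0 0 0 1"}}

```text
clock: 22.15
ee_pos: [657.6, -53.8, 120.7]
eef_rot: [[-0.071, 0.997, 0.0], [0.997, 0.071, -0.0], [-0.0, 0.0, -1.0]]
wrist_force: [0.4, -0.3, 0.6]
grip_width: 0.4
grip_force: 0.0
```

```bash
python3 - <<'E'
from h import *
import cv2
im=robot.grab_frame("top");cv2.imwrite("pics/k2.png",im[:,:,::-1]);a=cv2.imread("pics/n1.png")[:,:,::-1]
p=robot.read_state()["ee_pos"];print(p,proj("top",p),proj("top",[p[0],p[1],150.]))
R=slice(236,276),slice(408,476)
for g in(cv2.cvtColor(im,7)[R],cv2.cvtColor(a,7)[R]):
    for r in g: print("".join(" .:-=+*#%@"[min(9,int(v)//18)] for v in r))
    print()
E
```

```text
[657.52873871 -53.76928501 120.51443864] [432.33846596 264.21661607] [436.00513447 259.47313753]
::::::::::::::::::..:--==+==-.................::-=========++********
::::::::::::::::::..::-=++=-:..................:::--==========+++**+
:::::::::::::::::::.::-=++=-:....................:::-===============
::::::::::::::::::::::--==-:.......................:::--============
:::::::::::::::::::.:::----:.........................::::---========
::::::::::::::::::..:::::-::............................:::::-------
::::::::::::::::::.:::::::::................................::::::::
::::::::::::::::::..::-::-::........................................
:::::::::::::::::...::::::::........................................
:::::::::::::::::..:::-:-:::........................................
:::::::::::::::::..:::::::::........................................
:::::::::::::::::..::::-::::........................................
:::::::::::::::::..:::-:::::........................................
:::::::::::::::::..::::::-::........................................
::::::::::::::::...:::::::::.........
[... 3817 characters left out ...]
@*=*##*+-:
:::::::::::::::::::::::::::::::::-+######*=:..:::::::=#@@@@#**##*+-:
::::::::::::::::::::::::::::::::::=*######+-...::::::-+#%%##*###*+::
::::::::::::::::::::::::::::::::::-*######*+-...::::::-+****####*=::
::::::::::::::::::::::::::::::::::-+#######*+-........:-=+*#####*=::
:::::::::::::::::::::::::::::::::::=*#######*+-::....::-+*######+-::
:::::::::::::::::::::::::::::::::::-=*#######**+=----=++*######*=-::
::::::::::::::::::::::::::::::::::::-+#########***+++**########+=:::
::::::::::::::::::::::::::::::::::::-=*#######################*=-:::
:::::::::::::::::::::::::::::::::::::-=*#####################*+-::::
::::::::::::::::::::::::::::::::::::::-=+*##################*+-:::::
```

Request:
{"method": "apply_moves", "body": {"motion": "0 0 1 0 0 0 1;0 0 2 0 0 0 1"}}

```text
clock: 22.45
ee_pos: [657.6, -53.8, 118.7]
eef_rot: [[-0.071, 0.997, 0.0], [0.997, 0.071, -0.0], [-0.0, 0.0, -1.0]]
wrist_force: [-0.3, -0.5, -0.0]
grip_width: 0.4
grip_force: 0.0
```

Request:
{"method": "apply_moves", "body": {"motion": "0 0 1 0 0 0 1;0 0 2 0 0 0 1"}}

```text
clock: 22.7
ee_pos: [657.6, -53.6, 116.7]
eef_rot: [[-0.071, 0.997, 0.0], [0.997, 0.071, 0.0], [0.0, 0.0, -1.0]]
wrist_force: [-0.6, 0.9, 0.1]
grip_width: 0.4
grip_force: 0.2
```

Request:
{"method": "apply_moves", "body": {"motion": "0 0 1 0 0 0 1;0 0 2 0 0 0 1"}}

```text
clock: 22.95
ee_pos: [657.7, -53.6, 115.7]
eef_rot: [[-0.071, 0.997, 0.0], [0.997, 0.071, -0.0], [-0.0, 0.0, -1.0]]
wrist_force: [-5.6, 0.2, 13.3]
grip_width: 0.2
grip_force: 6.3
```

Request:
{"method": "apply_moves", "body": {"motion": "0 0 1 0 0 0 1;0 0 2 0 0 0 1"}}

```text
clock: 23.2
ee_pos: [657.7, -53.6, 115.6]
eef_rot: [[-0.071, 0.997, 0.001], [0.997, 0.071, -0.001], [-0.001, 0.001, -1.0]]
wrist_force: [-12.0, 0.1, 25.7]
grip_width: 0.3
grip_force: 13.1
```

The deck answers at a reported height of 116, so the real finger tips are about 34 mm above the reported TCP. I'll lift 10 mm off the deck and repeat the sweep at the right height.

Request:
{"method": "apply_moves", "body": {"motion": "0 0 -13 0 0 0 1;3 3 -13 0 0 0 1;-2 12 -13 0 0 0 1;-6 17 -13 0 0 0 1"}}

```text
clock: 23.7
ee_pos: [674.9, -58.1, 125.1]
eef_rot: [[-0.072, 0.997, -0.002], [0.997, 0.072, 0.001], [0.001, -0.002, -1.0]]
wrist_force: [-4.1, 2.0, 1.3]
grip_width: 0.3
grip_force: 1.5
```

Request:
{"method": "apply_moves", "body": {"motion": "-2 3 0 0 0 0 1;-4 5 0 0 0 0 1"}}

```text
clock: 23.95
ee_pos: [680.7, -62.8, 125.4]
eef_rot: [[-0.071, 0.998, 0.0], [0.998, 0.071, -0.0], [-0.0, 0.0, -1.0]]
wrist_force: [-0.4, 0.0, 0.2]
grip_width: 0.6
grip_force: 0.0
```

```bash
python3 loc.py
```

```text
local 24.343080683626425 30.00348722872539 125.40388936867295 [-0.36030441  0.0463379   0.18313119] 23.95
```

Contact force, then a release: that was the first click. Continuing.

Request:
{"method": "apply_moves", "body": {"motion": "-4 4 0 0 0 0 1;-8 6 0 0 0 0 1;-12 8 0 0 0 0 1;-15 10 0 0 0 0 1"}}

```text
clock: 24.45
ee_pos: [691.3, -76.4, 125.6]
eef_rot: [[-0.071, 0.997, -0.0], [0.997, 0.071, 0.0], [0.0, -0.0, -1.0]]
wrist_force: [-1.1, 1.4, 0.0]
grip_width: 0.7
grip_force: 0.7
```

Request:
{"method": "apply_moves", "body": {"motion": "-2 1 0 0 0 0 1;-4 2 0 0 0 0 1;-6 3 0 0 0 0 1"}}

```text
clock: 24.82
ee_pos: [694.9, -82.6, 125.8]
eef_rot: [[-0.071, 0.998, 0.0], [0.998, 0.071, -0.0], [-0.0, 0.0, -1.0]]
wrist_force: [0.3, 0.0, 0.0]
grip_width: 0.4
grip_force: 0.0
```

Request:
{"method": "apply_moves", "body": {"motion": "-3 1 0 0 0 0 1;-6 1 0 0 0 0 1"}}

```text
clock: 25.08
ee_pos: [695.8, -85.3, 125.7]
eef_rot: [[-0.073, 0.997, -0.001], [0.997, 0.073, 0.003], [0.003, -0.001, -1.0]]
wrist_force: [-3.0, 7.1, 1.3]
grip_width: 0.4
grip_force: 3.4
```

```bash
python3 loc.py; python3 sc.py | head -24 | cut -c1-100
```

```text
local 37.83002216223216 6.43670959149371 125.74148886115388 [-3.04222985  7.10768204  1.29442658] 25.075
tip px [338.33351007 150.35224135] lever tip px [339.82276365 138.78577826]
===============-::.   ................           .    ....  .......:-===++***####################**+
==========+++++=-:................                 ........     ..::-==+++**#####################**+
=========++++*++=-:.................                ..............:--==++**#####################**+=
=======++++****+=-:..   ...........               .       ... ....:--===+**####################***+=
=====++++******+=-:................ ....        ....     .........::--==+**####################***+=
===++++*********+=:..  .............        ............  ........::--==+**###################****++
=+++***********++-:.................  ..   .......................::--==+**#######################**
+++*******#***++=-:.. ............         .......................::--=++**#########################
+************+=-::.................      ..:::::................::-==+++***********#################
**********
[... 703 characters left out ...]
.....::--===-:..................::--==++++++==-:::--==+**##%%%%%%%%%%%##*+=-::................
-::..........:::::.......:::::----------===++++++==-::....::--==+**##%%%%%%%%%%##+=-:::.............
::....................::---==============+++++++===-::........::--==+**##%%%%%%%#*+=--:::...........
..:::::::::::.......::--===++++++++++++++++++++===--:............:::--=++**####*++======--::.....:..
::---=====---:::::::--===+++++++++++++++++++++++==--:................:::--=====----=+**++==-:::.....
:--=+++++++==-------====++++++++++++++++++++++++===-::..........................::=+******+==-:::...
:--=++++++++===========++++++++++++++++++++++++++===-:...  ................   ..::=+********+=--::..
```

The lever is now at yellow with force building towards red. I'll push on gently.

Request:
{"method": "apply_moves", "body": {"motion": "-2 1 0 0 0 0 1;-3 1 0 0 0 0 1"}}

```text
clock: 25.38
ee_pos: [697.2, -89.2, 125.7]
eef_rot: [[-0.073, 0.997, -0.001], [0.997, 0.073, 0.002], [0.002, -0.0, -1.0]]
wrist_force: [-0.9, 5.1, 0.4]
grip_width: 0.2
grip_force: 1.9
```

Request:
{"method": "apply_moves", "body": {"motion": "-2 0 0 0 0 0 1;-2 0 0 0 0 0 1"}}

```text
clock: 25.62
ee_pos: [697.6, -94.1, 125.7]
eef_rot: [[-0.07, 0.998, 0.0], [0.998, 0.07, -0.001], [-0.001, 0.0, -1.0]]
wrist_force: [-0.2, -0.5, 0.0]
grip_width: 0.5
grip_force: 0.0
```

```bash
python3 loc.py; python3 sc.py | head -24 | cut -c1-100
```

```text
local 39.04598479173562 -2.4082995357441206 125.73201596511375 [-0.16600583 -0.468868    0.01587754] 25.625
tip px [339.32702497 148.08790636] lever tip px [339.82276365 138.78577826]
=============++++==-:..  ............                 ....    .. ..:-===++***#####################**
===========++++*++=-:..  ...........    .          ...  ..........::-==+++***####################**+
=========++++****++=-:.  ...........  ..          ..       .......:--==++***#####################**+
=======++++*******+=-:.   ...........                     ........::-===+**######################***
=====++++*********++-:...............         .......      .......::--==+**#######################**
===++++**********++=-:. ............       ...:::::::.............::--==+**###################*#####
=+++************+=-::................     .:--=====--::............:--==+**#########################
+++*******#***++=-:.................     .:-=+***++==--:::........::--=++**###############**########
********#****+=-::..................     .:-+*####**+==-::::....::-==+++***************#############
*******
[... 706 characters left out ...]
.....::--=+++=-:...................:::--=====-:::..::-=+*##%%%%@@%%%#*+=-::...................
-::...........:::::::....:::::-----------::::--===--::.....::--=+*##%%%@@@%%#*+=-::.................
::...................:::---=================-======-:.........::-=+*##%%%%%%%%#*=-::::::::..........
..:::::::::::.....:::--====+++++++++++++++===++++==-:...........::-=++*##%%%%#*+=---====--::........
::---=====---:::::::--===++++++++++++++++++++++++==-:.............:::-=++***++=-::-=+++++==-::......
:--=+++++++==-------===++++++++++++++++++++++++++==-::................:::---:::..:-=+*****+==-::....
:--=++++++++============+++++++++++++++++++++++++===-:....   ................  ..:-=+*******+=--::..
```

The force dropped, so it snapped into red. I'll retreat and measure the lever.

Request:
{"method": "apply_moves", "body": {"motion": "4 2 0 0 0 0 1;4 2 -50 0 0 0 1;4 2 -100 0 0 0 1;-50 -25 -100 0 0 0 1;-100 -50 -100 0 0 0 1"}}

```text
clock: 26.3
ee_pos: [654.6, -197.4, 226.5]
eef_rot: [[-0.072, 0.997, 0.001], [0.997, 0.072, -0.001], [-0.001, 0.001, -1.0]]
wrist_force: [-0.2, -1.4, -0.7]
grip_width: 0.3
grip_force: 0.0
```

Request:
{"method": "apply_moves", "body": {"motion": "-45 -35 0 0 0 0 1;-80 -80 0 0 0 0 1;-100 -130 0 0 0 0 1;-100 -160 0 0 0 0 1;-100 -160 0 0 0 0 1"}}

```text
clock: 26.92
ee_pos: [500.5, -309.0, 226.4]
eef_rot: [[-0.068, 0.998, -0.0], [0.998, 0.068, -0.002], [-0.002, -0.0, -1.0]]
wrist_force: [1.0, 0.1, 0.4]
grip_width: 0.6
grip_force: 0.0
```

```bash
python3 lever.py; python3 loc.py; python3 - <<'E'
from h import *
import cv2
a=cv2.imread("pics/n1.png");b=robot.grab_frame("top")[:,:,::-1]
d=np.abs(a.astype(int)-b).max(2)>40
for n,(y0,y1,x0,x1) in dict(door=(300,345,330,400),bottle=(228,300,360,400),glasses=(140,255,160,290),purple=(245,305,275,315)).items(): print(n,d[y0:y1,x0:x1].sum())
E
```

```text
before ('area mm2', 332.75, 'size', 57.62920379638672, 9.545940399169922, 'joint', np.float64(0.47767087154808485))
now ('area mm2', 320.75, 'size', 8.838834762573242, 55.154327392578125, 'joint', np.float64(2.1382760637325333))
local -171.36091984912503 -202.00728435641923 226.36629510222775 [ 0.75082356  0.08243461 -0.24058422] 26.975
door 0
bottle 0
glasses 0
purple 0
```

The lever is at red, reading 2.14 (true 2.094 with the same offset as before). Because the tips were higher than reported, I need to re-check the door angle. I'll rectify the door's top-edge plane.

```bash
python3 - <<'E'
from h import *
import cv2
P=np.load("P.npy")
im=robot.grab_frame("top")
def show(z,xr,yr,s=.5):
    l=np.array([(xr[0],yr[0]),(xr[1],yr[0]),(xr[1],yr[1]),(xr[0],yr[1])],float)
    w=world(P,np.c_[l,np.full(4,float(z))]);W,Hh=int((yr[1]-yr[0])*s),int((xr[1]-xr[0])*s*1.0)
    dst=np.stack([(yr[1]-l[:,1])*s,(xr[1]-l[:,0])*s],-1)
    H=cv2.getPerspectiveTransform(proj("top",w).astype(np.float32),dst.astype(np.float32))
    g=cv2.cvtColor(cv2.warpPerspective(im,H,(W,Hh),flags=2),7)
    for i,r in enumerate(g): print("%5d"%(xr[1]-i/s),"".join(" .:-=+*#%@"[min(9,int(v)//16)] for v in r))
show(146,(-150,-84),(-60,146))
E
```

```text
-84 ###+=--------------------------------------------------=====-------------------------------------------
  -86 ###+=-------------------------------------------------======-------------------------------------------
  -88 ###+=--------------------------------------------------=====----------------------------------::::-::-:
  -90 ###*=---------------==---------------------------------=====--:---------------::------::-::::---::-::::
  -92 %%%*=-=====--==------=---------------------------------=====-------------------=----------------=------
  -94 %%%#+==============-====================--==---==---=-=================================================
  -96 @@@%+================+===+=======++====================================================================
  -98 @@@%*==========++++=++++++++++++++++++++++++++++++++++++++=++++++==================--------------------
 -100 %%%%*=======+==+++++++++++++++++++++++++++++++++++++++++==+++++++=================-::::::::::::::::::::
 -102 %%%%*=======++=+++===+++++++++++++++++++=+++=+++=+++==++====++=+=================--:...................
 -
[... 1827 characters left out ...]
%%%%%%%%%%%%%%%%%%%%%%%%%%%%%%%%%%%%%%%%
 -138 %%%%%%%%%%%%%%%%%%%%%%%%%%%%%%%%%%%%%%%%%%%%%%%%%%%%%*====+#%%%%%%%%%%%%%%%%%%%%%%%%%%%%%%%%%%%%%%%%%%%
 -140 %%%%%%%%%%%%%%%%%%%%%%%%%%%%%%%%%%%%%%%%%%%%%%%%%%%%%*===+#%%%%%%%%%%%%%%%%%%%%%%%%%%%%%%%%%%%%%%%%%%%%
 -142 %%%%%%%%%%%%%%%%%%%%%%%%%%%%%%%%%%%%%%%%%%%%%%%%%%%%%#+++*%%%%%%%%%%%%%%%%%%%%%%%%%%%%%%%%%%%%%%%%%%%%%
 -144 %%%%%%%%%%%%%%%%%%%%%%%%%%%%%%%%%%%%%%%%%%%%%%%%%%%%%%####%%%%%%%%%%%%%%%%%%%%%%%%%%%%%%%%%%%%%%%%%%%%%
 -146 %%%%%%%%%%%%%%%%%%%%%%%%%%%%%%%%%%%%%%%%%%%%%%%%%%%%%%%%%%%%%%%%%%%%%%%%%%%%%%%%%%%%%%%%%%%%%%%%%%%%%%%
 -148 %%%%%%%%%%%%%%%%%%%%%%%%%%%%%%%%%%%%%%%%%%%%%%%%%%%%%%%%%%%%%%%%%%%%%%%%%%%%%%%%%%%%%%%%%%%%%%%%%%%%%%%
```

The door's top edge is parallel to the deck front across its whole width (−98 to −104 mm everywhere), so the door is shut. Now the button.

Request:
{"method": "apply_moves", "body": {"motion": "50 22 0 0 0 0 1;101 44 0 0 0 0 1;151 66 0 0 0 0 1;202 87 0 0 0 0 1;202 87 0 0 0 0 1"}}

```text
clock: 27.7
ee_pos: [576.3, -92.6, 225.9]
eef_rot: [[-0.081, 0.997, 0.001], [0.997, 0.081, 0.003], [0.003, 0.001, -1.0]]
wrist_force: [-0.4, -1.1, 0.6]
grip_width: 0.3
grip_force: 0.0
```

Request:
{"method": "apply_moves", "body": {"motion": "0 0 30 0 0 0 1;0 0 60 0 0 0 1;0 0 76 0 0 0 1;0 0 78 0 0 0 1;0 0 78 0 0 0 1"}}

```text
clock: 28.32
ee_pos: [575.3, -99.7, 148.6]
eef_rot: [[-0.071, 0.997, 0.001], [0.997, 0.071, -0.0], [-0.0, 0.001, -1.0]]
wrist_force: [0.3, 1.0, 0.1]
grip_width: 0.5
grip_force: 0.0
```

```bash
python3 loc.py
```

```text
local -83.36803608782975 0.5747129472543548 148.6471925936289 [0.31198888 1.01270329 0.06422095] 28.325
```

Centred on the button to within 1 mm. I'll go down in steps while watching the force.

Request:
{"method": "apply_moves", "body": {"motion": "0 0 3 0 0 0 1;0 0 6 0 0 0 1;0 0 8 0 0 0 1;0 0 8 0 0 0 1"}}

```text
clock: 28.82
ee_pos: [574.6, -99.7, 139.6]
eef_rot: [[-0.071, 0.997, -0.0], [0.997, 0.071, -0.0], [-0.0, -0.0, -1.0]]
wrist_force: [0.1, 0.6, 0.7]
grip_width: 0.3
grip_force: 0.0
```

Request:
{"method": "apply_moves", "body": {"motion": "0 0 2 0 0 0 1;0 0 3 0 0 0 1;0 0 3 0 0 0 1"}}

```text
clock: 29.2
ee_pos: [574.8, -99.8, 136.9]
eef_rot: [[-0.071, 0.997, 0.0], [0.997, 0.071, -0.0], [-0.0, 0.0, -1.0]]
wrist_force: [-0.0, -0.6, 2.3]
grip_width: 0.3
grip_force: 0.9
```

Request:
{"method": "apply_moves", "body": {"motion": "0 0 2 0 0 0 1;0 0 2 0 0 0 1"}}

```text
clock: 29.45
ee_pos: [574.8, -99.8, 134.8]
eef_rot: [[-0.071, 0.997, 0.0], [0.997, 0.071, -0.0], [-0.0, 0.0, -1.0]]
wrist_force: [0.0, -0.4, 3.3]
grip_width: 0.5
grip_force: 1.5
```

Request:
{"method": "apply_moves", "body": {"motion": "0 0 2 0 0 0 1;0 0 3 0 0 0 1;0 0 3 0 0 0 1"}}

```text
clock: 29.82
ee_pos: [574.8, -99.8, 131.9]
eef_rot: [[-0.071, 0.997, 0.0], [0.997, 0.071, -0.0], [-0.0, 0.0, -1.0]]
wrist_force: [0.6, -0.8, 4.2]
grip_width: 0.6
grip_force: 2.4
```

Request:
{"method": "apply_moves", "body": {"motion": "0 0 1 0 0 0 1;0 0 1 0 0 0 1"}}

```text
clock: 30.08
ee_pos: [574.9, -99.7, 131.6]
eef_rot: [[-0.071, 0.997, 0.001], [0.997, 0.071, -0.0], [-0.001, 0.001, -1.0]]
wrist_force: [-3.3, 0.4, 11.1]
grip_width: 0.7
grip_force: 5.4
```

The button is fully down: 5 N of spring force, then a hard stop. I'll release it, retreat and verify.

Request:
{"method": "apply_moves", "body": {"motion": "0 0 -20 0 0 0 1;0 0 -60 0 0 0 1;0 0 -95 0 0 0 1;-60 -20 -95 0 0 0 1;-110 -40 -95 0 0 0 1"}}

```text
clock: 30.7
ee_pos: [542.1, -213.9, 226.8]
eef_rot: [[-0.072, 0.997, 0.001], [0.997, 0.072, -0.001], [-0.001, 0.001, -1.0]]
wrist_force: [0.1, 0.3, 0.3]
grip_width: 0.1
grip_force: 0.0
```

Request:
{"method": "apply_moves", "body": {"motion": "-50 -20 0 0 0 0 1;-92 -47 0 0 0 0 1;-92 -47 0 0 0 0 1;-92 -47 0 0 0 0 1"}}

```text
clock: 31.2
ee_pos: [502.5, -306.7, 226.2]
eef_rot: [[-0.071, 0.997, 0.0], [0.997, 0.071, 0.0], [0.0, 0.0, -1.0]]
wrist_force: [0.6, 0.8, 1.1]
grip_width: 0.4
grip_force: 0.0
```

```bash
cp pics/n1.png pics/n0.png; python3 lever.py; python3 - <<'E'
from h import *
import cv2
a=cv2.imread("pics/n0.png");b=robot.grab_frame("top")[:,:,::-1]
d=np.abs(a.astype(int)-b).max(2)>40
for n,(y0,y1,x0,x1) in dict(door=(300,345,330,400),bottle=(228,300,360,400),glasses=(140,255,160,290),button=(285,325,435,475),lever=(230,285,435,475)).items(): print(n,d[y0:y1,x0:x1].sum())
s=robot.read_state();print(s["clock"],s["ee_pos"],s["wrist_force"])
E
```

```text
before ('area mm2', 332.75, 'size', 57.62920379638672, 9.545940399169922, 'joint', np.float64(0.47767087154808485))
now ('area mm2', 319.5, 'size', 8.838834762573242, 55.50788116455078, 'joint', np.float64(2.1382842295688675))
door 0
bottle 0
glasses 0
button 0
lever 0
31.3 [ 502.98618381 -305.83612282  226.13026357] [-0.1047647  -0.28550594  0.461148  ]
```

```bash
python3 -c "
from station import robot
print(robot.hand_in())"
```

```text
the job is handed in; nothing more can be done
None
```

I handed the job in at about 31 s of the 54 s; no verdict came back. My last checks showed the door shut, the selector at red, the start button pressed to its stop and up again, and no visible change in the bottle or the glasses.

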